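# Work a locking wedge out of its keeper and stow it in its cradle

### The job

Free the lug-sided steel wedge from the grey keeper block: a straight pull only jams it, so ease it out by its tail, without force, with small pulls to alternate sides until it slides free, and lay it flat on the bench and let go. Then take it again by its body and stow it in the empty storage cradle, tail first and fully home in the roofed pocket, lying like the spare wedge in the other cradle. Leave the spare wedge and everything else on the bench where it is.

Things in the scene. Friction and masses are not known exactly. Their poses are not given: they have to be found in the camera images.
- wedge: Wedge to be freed: bare steel, 120 mm along its own x (nose +x, tail -x), core 20 mm wide, 0.13 to 0.25 kg. Tail (x -60 to -15 mm) 28 mm high; from there the top slopes to 14 mm at the nose. Origin: mid-length, on the underside; z up. At the start it is driven fully into the keeper, underside 8 mm above the mat, tail standing 45 mm out.
- wedge_lugs (a point): Point on the wedge at x = 20, y = 0, z = 8 mm, the top level of its four lugs. Lugs are 7 mm long, 8 mm high and stick out 11 mm from the core (to 21 mm from the middle line), alternating: left side (+y) at x -9 to -2 and 25 to 32 mm, right side (-y) at x 8 to 15 and 42 to 49 mm. Higher up the core's sides are plain.
- wedge_tail (a point): Middle of the wedge's tail (wedge x = -40, z = 14 mm): 20 mm wide across y, the only part that can be gripped while it is in the keeper.
- wedge_waist (a point): Point in the wedge's core at x = 5, z = 16 mm, near its centre of mass: here the plain core above the lugs (z 8 to 24 mm) can be gripped across its 20 mm width.
- keeper: Steel keeper block, fixed on the mat: 87 long, 80 wide, 47 mm high. Origin at mat level under the origin of the fully driven wedge; axes as the wedge's. The wedge comes out along its -x. Floor 8 mm thick. A bridge over the wedge (x -5 to 31 mm, underside z = 39 mm) stops it being lifted; a sprung brass foot under it bears on the wedge with up to 4 N.
- keeper_mouth (a point): Middle of the mouth (keeper x = -15, y = 0, z = 8 mm). Two catches stand here, 4 mm thick (keeper x -15 to -11), with a 36 mm gap (y -18 to 18 mm). A lug passes its catch only while the wedge is 3 to 8 mm off the keeper's middle line, away from that lug's side: right (-y) for the first and third lug from the tail, left (+y) for the second and fourth.
- keeper_bridge (a point): Middle of the bridge's top (keeper x = 13, z = 47 mm). Behind the catches the inside is 62 mm wide. The wedge can be shifted sideways between lugs, that is when it has been drawn out by 0 to 2, 13 to 19, 30 to 36, 47 to 53 mm, and beyond 64 mm; its nose leaves the mouth at 75 mm.
- cradle_empty: The empty one of two alike cradles, fixed on the white band 6 mm below the mat: plastic foot 126 x 48 x 12 mm with an aluminium pocket on its -x end. Origin on the foot's underside, where the wedge's origin comes when its tail is fully home (wedge's underside 12 mm above it, axes along the cradle's).
- cradle_empty_mouth (a point): Middle of the empty cradle's pocket mouth (cradle x = -25, z = 12 mm, on top of the foot). The pocket is roofed and open to +x only: inside 27 wide, 31 high, 35 mm deep to the stop at x = -60 mm; outside 37 wide (lips flared to 50 mm, out to x = -17 mm), roof top 47 mm above the cradle's underside. The tail slides in along -x; no finger fits in beside it.
- cradle_full: The other cradle, alike and fixed, same origin and axes, holding the spare wedge. The white band on which both stand runs straight ahead of the robot from y = -0.03 to 0.33 m, 6 mm below the rubber mats on either side (top at z = 0); do not lay a wedge across its edge.
- spare_wedge: A second wedge just like the first, lying loose in the other cradle with its tail home. Leave it alone.
- alcohol_bottle: Bystander: white square dispenser bottle with blue collar, 60 x 60 x 138 mm, origin at the centre of its underside. Bystanders are loose.
- swab_jar: Bystander: clear jar of swabs, 53 mm across, 81 mm high, origin at the centre of its underside.
- tea_mug: Bystander: dotted mug, 92 x 127 x 93 mm with its handle at its own -y, origin under its middle.
- tape_roll: Bystander: roll of tape lying flat, 96 x 101 x 24 mm, origin at the centre of its underside.
- marker: Bystander: felt marker lying down, 136 mm along its own x, 18 mm thick, origin under its middle.
- side_cutters: Bystander: side cutters lying flat, 69 x 128 (along its own y) x 13 mm, origin under the middle.
- gauge_set: Bystander: step gauges in a wooden block, 45 x 110 (along its own y) x 38 mm, origin under the middle.
Things that resemble listed ones, but are neither listed nor needed, are in the scene too. Leave any orange look-alike of the keeper alone. Leave any pink look-alike of the wedge alone.

How it is judged:
By the outcome, as a careful person would: the job done as asked, in the order asked, and still so for the second after the job is handed in, with the robot touching nothing.
It also fails if it takes over 61 s, if anything falls off the work surface, if the arm or the gripper's body presses on something with over 40 N, if the wrist force passes 120 N, or if a joint passes its speed limit or range.

### The arm

A 6-joint arm with a two-finger parallel gripper is mounted at the origin on the work surface; the furniture and walls round the work are solid. World frame = base frame: x ahead of the robot, y to its left, z up, the work surface at z = 0. Lengths are in m, angles in rad, forces in N, time in s.
With the tool pointing down it reaches from about 0.375 to 0.925 m from the base axis. Payload 5.7 kg.
Tool frame: the origin (TCP) lies on the centre line of the jaws, within the pads' length; the fingertips stand 8 mm ahead of it and the grasp point (between the pads) lies 11 mm behind it; z points along the fingers, y is the line along which they close (so a half turn about z gives the same grasp; the last joint's range is limited). The gripper opens to 85 mm and grips with 20 to 120 N. Pads are 22 mm wide; open, the fingers measure 114 mm over their backs; the gripper's body (76 mm by 85 mm) begins 54 mm behind the grasp point. The pads swing forward as they close: fully open they stand 13 mm farther back than shut.
Start: joints at [-1.258, 0.359, 1.51, -0, 1.272, -0.115], TCP at [0.249, -0.546, 0.239] pointing down, gripper open.
Joint ranges: [-2.97, 2.97], [-1.01, 2.36], [0.21, 2.38], [-0.96, 4.11], [0.2, 2.71], [-2.98, 2.98]. Speed limits (rad/s): [2.39, 2.39, 3.14, 3.14, 3.14, 3.14].

### API

Orientations are given as a unit quaternion [w, x, y, z].
In Python, from rig import get_state, camera, sign_off, boxes_of, spot_point gives the robot as it stands.
- The arm moves only by the tool send_rows, never from a script. Its arguments are lists of equal length, an entry for each row: "travel": the shift along the world's x, y, z in cm, a list of three; "delta_rot": the turn, a rotation vector about the world's x, y, z in rad, a list of three; "jaw": the opening, from 0 (shut) to 1 (fully open). In form: {"travel": [[dx, dy, dz], ...], "delta_rot": [[rx, ry, rz], ...], "jaw": [jaw, ...]}. A call has 1 to 20 rows; each row shifts and turns the commanded pose from where the row before left it; what a row does not reach is not made up. A row lasts 1/12 s, in which the tool goes at most 41.7 mm and 7.16 degrees, less where a joint would pass 70% of its speed; a pose out of reach is approached as far as the arm can. A call is refused whole if a number of a shift passes 4.17 or a number of a turn 0.125, either way. A call with a gripper value outside its range is refused whole. The fingers move at their own pace and stop on an object; "squeeze" is the grip in N (left out, the last holds). Time passes only in rows, so rows that do not move let the fingers close. It gives the time, the measured TCP pose, the force, the opening and the grip force at its end, in the units of the state.
- get_state(): the state, without advancing time (a new reading comes with each control period).
- camera(name): name is "side" or "top"; returns a dict with "color" (420x560x3 uint8, red, green, blue), "K" (3x3 intrinsics, pixels), "xyz" and "attitude" of the camera in the world. Camera axes: x right, y up, looking along -z (the intrinsics and any distortion apply to the point x, -y, -z); pixel columns grow to the right and rows downward; lengths in m; the calibration is good to about 2 mm. A picture is of the moment at which its call begins. There is no depth.
- sign_off(): hands the job in; it is judged then, once.
Trained networks look in the newest picture that a camera, given by its name, has taken for a name from the list of things; names that differ only in an ending like _2 or _b are one class to them, and where a whole thing is asked for, a point or a joint stands for the part that bears it (a point fixed in the world has none). Each returns a list of dicts, best first, with "conf" (0 to 1); they miss things now and then, are a little off and sometimes report something else, mostly with a low value. They report only what shows in the picture. A call takes as long as a camera call. They do not tell look-alikes from the thing itself.
- boxes_of(camera, name): "point" ([x, y, z] in m, in world coordinates, good to about 4 mm: the middle of the surface that is visible of it).
- spot_point(camera, name): "point" ([x, y, z] in m, in world coordinates, good to about 4 mm: a listed point, or the origin of a listed thing).
The state is a dict: "clock": time; "joint_pos": joint angles; "joint_velocities": joint speeds; "tau": joint torques, N m; "position": TCP position; "ee_rot": TCP orientation; "contact_force": force on the tool from outside, world axes, zero at the start; "wrist_torque": the same for the moment, N m; "grip_width": finger opening in m; "grip_force": force on a finger pad.
Only numpy, scipy, OpenCV 4.12 (cv2) and the standard library are available. Lean on these libraries where they do the work, as an engineer would, in place of code of your own. Each camera call takes 0.05 s, during which the arm holds its last target. There are 200 camera calls.

## Working session

There is one attempt and no reset: what is moved stays moved. The work goes in short steps, Python scripts to look and compute and a tool call to move; the robot and the scene stay as the last step left them, time stands still between calls to the robot, and variables do not carry over. Pictures are saved under pics/ and viewed, at most 10 in all, crops included, and the job is handed in when it is done.

Besides the shell and the picture viewer there is one more tool, called after ">>>" by a JSON object that holds its "name" and its "arguments", one argument or row to a line. send_rows: Moves the arm, as the interface text tells. Its arguments: {"type":"object","properties":{"travel":{"type":"array","items":{"type":"array","items":{"type":"number"}}},"delta_rot":{"type":"array","items":{"type":"array","items":{"type":"number"}}},"jaw":{"type":"array","items":{"type":"number"}},"squeeze":{"type":"number"}},"required":["travel","delta_rot","jaw"]}

```bash
mkdir -p pics
cat > h.py <<'E'
import numpy as np, cv2
from rig import *
from scipy.spatial.transform import Rotation as R
def rot(q): return R.from_quat([q[1],q[2],q[3],q[0]])
def proj(c,P):
    p=rot(c['attitude']).inv().apply(np.atleast_2d(P)-np.array(c['xyz'])); p=p*[1,-1,-1]
    u=(np.array(c['K'])@p.T).T; return u[:,:2]/u[:,2:]
def back(c,uv,z):
    d=np.linalg.inv(np.array(c['K']))@np.array([uv[0],uv[1],1.]); d=rot(c['attitude']).apply(d*[1,-1,-1])
    o=np.array(c['xyz']); return o+d*(z-o[2])/d[2]
E
python3 - <<'E'
from h import *
for n in ['top','side']:
    c=camera(n); cv2.imwrite(f'pics/{n}0.png',cv2.resize(c['color'][:,:,::-1],(800,600),interpolation=cv2.INTER_CUBIC)); print(n,[k for k in c],np.round(c['xyz'],3))
    for t in ['wedge','wedge_tail','wedge_lugs','wedge_waist','keeper','keeper_mouth','keeper_bridge','cradle_empty','cradle_empty_mouth','cradle_full','spare_wedge']:
        print(t,[(np.round(d['point'],3).tolist(),round(d['conf'],2),(proj(c,d['point'])[0]*800/560).astype(int).tolist()) for d in spot_point(n,t)][:4])
s=get_state(); print(s)
E
```

```text
top ['color', 'K', 'xyz', 'attitude'] [0.25  0.004 1.361]
wedge [([0.398, -0.426, -0.0], 0.71, [608, 360]), ([0.416, -0.266, -0.001], 0.64, [533, 351]), ([0.684, -0.233, 0.007], 0.62, [515, 230])]
wedge_tail [([0.654, -0.209, 0.021], 0.76, [505, 241]), ([0.433, -0.453, 0.016], 0.69, [622, 342]), ([0.531, 0.266, 0.006], 0.34, [287, 297])]
wedge_lugs [([0.703, -0.241, 0.02], 0.75, [519, 220]), ([0.381, -0.412, 0.008], 0.52, [603, 367])]
wedge_waist [([0.558, 0.26, -0.003], 0.69, [291, 286]), ([0.688, -0.236, 0.028], 0.47, [518, 225]), ([0.395, -0.422, 0.013], 0.43, [608, 361])]
keeper [([0.688, -0.23, -0.002], 0.6, [512, 230])]
keeper_mouth [([0.676, -0.221, 0.01], 0.94, [510, 233])]
keeper_bridge [([0.697, -0.237, 0.047], 0.67, [519, 219]), ([0.544, 0.066, 0.005], 0.39, [379, 292])]
cradle_empty [([0.557, 0.259, -0.003], 0.76, [291, 286])]
cradle_empty_mouth [([0.53, 0.265, 0.007], 0.8, [287, 297])]
cradle_full [([0.54, 0.066, -0.004], 0.85, [379, 294]), ([0.687, -0.228, 0.0], 0.26, [512, 230])]
spare_wedge [([0.544, 0.064, 0.006], 0.66, [380, 291])]
side ['color', 'K', 'xyz', 'attitu
[... 1140 characters left out ...]
, 'joint_pos': array([-1.25809562e+00,  3.58782677e-01,  1.51038511e+00,  7.26124565e-06,
        1.27250641e+00, -1.15121401e-01]), 'joint_velocities': array([ 0.00097693, -0.00081881,  0.00067584,  0.00051382,  0.00057142,
        0.00109785]), 'tau': array([ 2.13873427e-03, -5.27584398e+01, -2.79048103e+01, -1.09152072e-04,
        1.59015857e-03, -3.73480447e-06]), 'position': array([ 0.24891081, -0.54590881,  0.23928278]), 'ee_rot': array([-4.09155247e-05,  9.77208365e-01,  2.12282384e-01, -5.67975661e-07]), 'contact_force': array([ 0.09928479, -0.62786138,  0.33199685]), 'wrist_torque': array([-0.01063987,  0.03685327, -0.01169352]), 'grip_force': 0.0, 'grip_width': 0.0852531996199119}
```

View images.

View pics/top0.png

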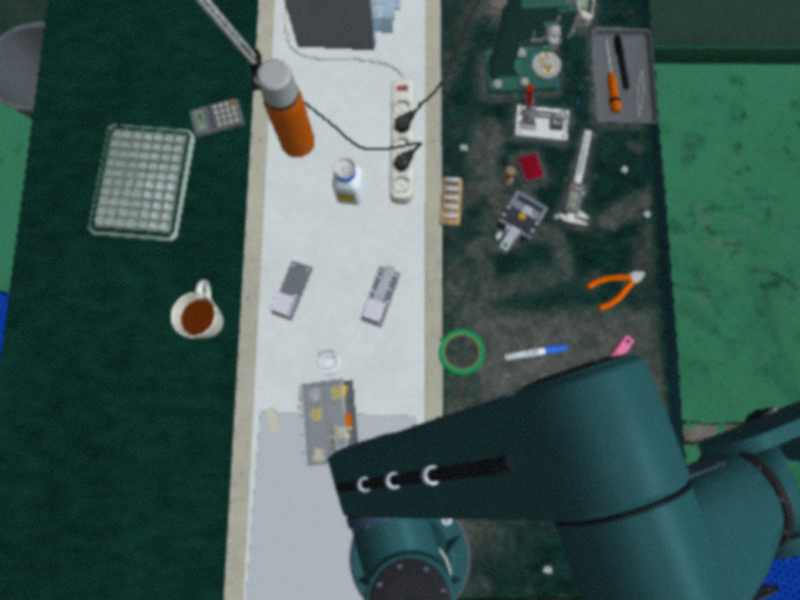

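View pics/side0.png

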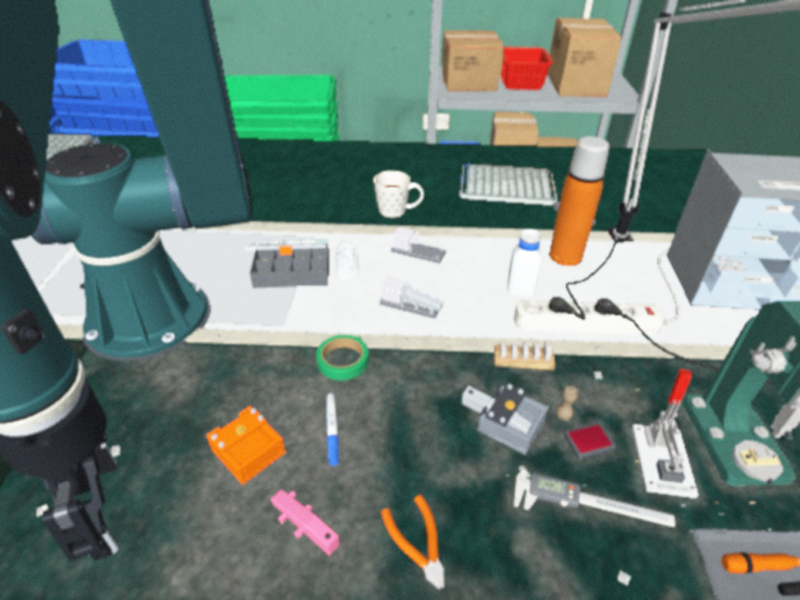

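Run:
```python
from h import *
a=cv2.imread('pics/top0.png')[180:290,460:580]; b=cv2.imread('pics/side0.png')[360:480,430:570]
cv2.imwrite('pics/crop0.png',np.hstack([cv2.resize(a,(400,400),interpolation=2),cv2.resize(b,(400,400),interpolation=2)]))
```

```text
(no output)
```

View pics/crop0.png

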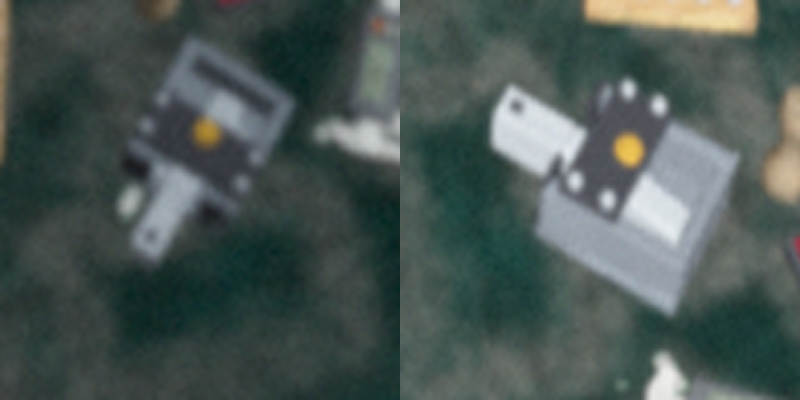

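The top view shows the grey keeper with the wedge at (520,220) and its tail at (505,241), and the spare in its cradle at (380,293). The empty cradle is at (292,288). Things that could be mistaken for the wedge or keeper are the orange block (side 245,443), the pink wedge (side 305,520) and the spare. The crop confirms the grey keeper, with the bare steel tail pointing toward the robot's left. Next I'll refine the poses with an edge fit.

```bash
cat > fit.py <<'E'
from h import *
from scipy.optimize import minimize
def box(x0,x1,y0,y1,z0,z1,bottom=True):
    P=lambda z:[(x0,y0,z),(x1,y0,z),(x1,y1,z),(x0,y1,z)]
    L=[]; t=P(z1); b=P(z0)
    for i in range(4):
        L.append((t[i],t[(i+1)%4]))
        if bottom: L.append((b[i],b[(i+1)%4])); L.append((b[i],t[i]))
    return L
def samples(L): return np.array([np.add(np.multiply(a,1-s),np.multiply(b,s)) for a,b in L for s in np.linspace(.05,.95,19)])
def place(p,P): c,s=np.cos(p[2]),np.sin(p[2]); return np.c_[p[0]+c*P[:,0]-s*P[:,1],p[1]+s*P[:,0]+c*P[:,1],P[:,2]]
def fit(cams,L,zoff,p0,rng=(.012,.012,.2)):
    S=samples(L)+[0,0,zoff]; G=[]
    for c in cams:
        g=cv2.GaussianBlur(c['color'].astype(np.float32),(0,0),1.0)
        m=np.sqrt(cv2.Sobel(g,-1,1,0)**2+cv2.Sobel(g,-1,0,1)**2).max(2); G.append(np.minimum(m,120))
    def f(p): return -sum(cv2.remap(m,*[a.astype(np.float32)[None] for a in proj(c,place(p,S)).T],cv2.INTER_LINEAR).mean() for c,m in zip(cams,G))
    g=[(f(q),q) for q in [np.add(p0,[a,b,w]) for a in np.linspace(-rng[0],rng[0],9) for b in np.linspace(-rng[1],rng[1],9) for w in np.linspace(-rng[2],rng[2],13)]]
    q=min(g,key=lambda t:t[0])[1]
    r=minimize(f,q,method='Nelder-Mead',options=dict(initial_simplex=np.add(q,[[0,0,0],[.003,0,0],[0,.003,0],[0,0,.03]])))
    return r.x,r.fun
def draw(c,L,zoff,p,img):
    for a,b in L:
        u=proj(c,place(p,np.array([a,b])+[0,0,zoff])); cv2.line(img,*[tuple(int(round(v*64)) for v in (w*4+1.5)) for w in u],(0,0,255),1,cv2.LINE_AA,6)
KEEP=box(-15,72,-40,40,0,47)+box(-60,-15,-10,10,8,36)
CRAD=box(-63,63,-24,24,0,12)+box(-60,-25,-18.5,18.5,12,47)
KEEP,CRAD=[[tuple(np.array(v)/1000 for v in e) for e in M] for M in (KEEP,CRAD)]
E
python3 - <<'E'
from fit import *
cs=[camera('top'),camera('side')]; tiles=[]
for L,z,p0 in [(KEEP,0,(.689,-.23,-.56)),(CRAD,-.006,(.557,.26,-.33))]:
    for k in ([0],[1],[0,1]): p,v=fit([cs[i] for i in k],L,z,p0); print(k,np.round(p,4),round(v,1))
    for c in cs:
        im=cv2.resize(c['color'][:,:,::-1],None,fx=4,fy=4,interpolation=cv2.INTER_CUBIC); draw(c,L,z,p,im)
        u=(proj(c,np.array([p[0],p[1],.02]))[0]*4).astype(int); tiles.append(cv2.resize(im[u[1]-150:u[1]+150,u[0]-200:u[0]+200],(400,300)))
cv2.imwrite('pics/fit.png',np.vstack([np.hstack(tiles[:2]),np.hstack(tiles[2:])]))
E
```

```text
[0] [ 0.6862 -0.231  -0.5162] -98.9
[1] [ 0.6851 -0.231  -0.5253] -97.5
[0, 1] [ 0.6856 -0.2308 -0.5161] -196.1
[0] [ 0.5502  0.2585 -0.3376] -89.1
[1] [ 0.5504  0.2624 -0.3645] -76.2
[0, 1] [ 0.55    0.2592 -0.3306] -164.5
```

View pics/fit.png

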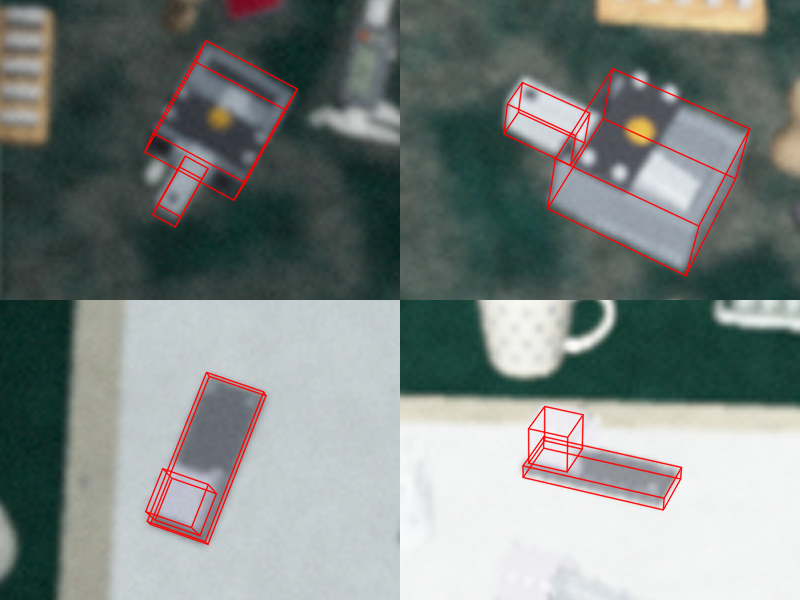

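The keeper overlay matches both views: origin (0.6857,-0.2309), yaw -0.52. The cradle's yaw is about -0.335.

>>> {"name": "send_rows", "arguments": {
  "travel": [
    [2.5,2.1,0],
    [2.5,2.1,0],
    [2.5,2.1,0],
    [2.5,2.1,0],
    [2.5,2.1,0],
    [2.5,2.1,0],
    [2.5,2.1,0],
    [2.5,2.1,0],
    [2.5,2.1,0],
    [2.5,2.1,0],
    [2.5,2.1,0],
    [2.5,2.1,0],
    [2.5,2.1,0],
    [2.5,2.1,0],
    [2.5,2.1,0],
    [2.5,2.1,0],
    [0,0,0],
    [0,0,0]
  ],
  "delta_rot": [
    [0,0,-0.06],
    [0,0,-0.06],
    [0,0,-0.06],
    [0,0,-0.06],
    [0,0,-0.06],
    [0,0,-0.06],
    [0,0,-0.06],
    [0,0,-0.06],
    [0,0,-0.06],
    [0,0,-0.06],
    [0,0,-0.06],
    [0,0,-0.06],
    [0,0,-0.06],
    [0,0,-0.06],
    [0,0,-0.06],
    [0,0,-0.05],
    [0,0,0],
    [0,0,0]
  ],
  "jaw": [1,1,1,1,1,1,1,1,1,1,1,1,1,1,1,1,0.7,0.7],
  "squeeze": 40
}}

```text
clock: 2.8
position: [0.65, -0.2085, 0.2389]
ee_rot: [-0.0, 0.967, -0.257, -0.0]
contact_force: [-0.2, -0.8, 0.4]
grip_width: 0.0639
grip_force: 0.0
```

>>> {"name": "send_rows", "arguments": {
  "travel": [
    [-0.08,-0.15,-4],
    [0,0,-4],
    [0,0,-4],
    [0,0,-4],
    [0,0,-3],
    [0,0,-2],
    [0,0,-1],
    [0,0,-0.2],
    [0,0,0],
    [0,0,0],
    [0,0,0],
    [0,0,0],
    [0,0,0],
    [0,0,0]
  ],
  "delta_rot": [
    [0,0,0],
    [0,0,0],
    [0,0,0],
    [0,0,0],
    [0,0,0],
    [0,0,0],
    [0,0,0],
    [0,0,0],
    [0,0,0],
    [0,0,0],
    [0,0,0],
    [0,0,0],
    [0,0,0],
    [0,0,0]
  ],
  "jaw": [0.6,0.6,0.6,0.6,0.6,0.6,0.6,0.6,0.6,0.3,0.2,0.1,0.1,0.1]
}}

```text
clock: 3.97
position: [0.6495, -0.2117, 0.0194]
ee_rot: [0.0, 0.966, -0.258, 0.002]
contact_force: [-0.6, 1.9, 7.0]
grip_width: 0.0194
grip_force: 38.7
```

>>> {"name": "send_rows", "arguments": {
  "travel": [
    [0,0,0.2],
    [-0.15,-0.25,0],
    [-0.15,-0.25,0],
    [0,0,0],
    [0,0,0],
    [0,0,0]
  ],
  "delta_rot": [
    [0,0,0],
    [0,0,0],
    [0,0,0],
    [0,0,0],
    [0,0,0],
    [0,0,0]
  ],
  "jaw": [0.1,0.1,0.1,0.1,0.1,0.1]
}}

```text
clock: 4.47
position: [0.6462, -0.2145, 0.0196]
ee_rot: [-0.001, 0.966, -0.258, 0.001]
contact_force: [6.0, 9.6, 0.1]
grip_width: 0.0196
grip_force: 42.2
```

```bash
cat > rel.py <<'E'
from h import *
s=get_state(); u=np.array([np.cos(-.52),np.sin(-.52)]); v=np.array([-u[1],u[0]])
d=s['position'][:2]-np.array([.6857,-.2309]); f=s['contact_force'][:2]
m=rot(s['ee_rot']).as_matrix()
print('draw %.1f lat %.1f mm  F along %.1f lat %.1f z %.1f  yaw %.3f tz %s z %.4f'%(-(d@u)*1e3-42,d@v*1e3,f@u,f@v,s['contact_force'][2],np.arctan2(m[1,0],m[0,0]),np.round(m[:,2],3),s['position'][2]), s['grip_width'],s['clock'])
E
python3 rel.py
```

```text
draw 0.4 lat -5.4 mm  F along 0.4 lat 11.3 z 0.1  yaw -0.522 tz [ 0.002  0.002 -1.   ] z 0.0196 0.01962513414013472 4.4667
```

>>> {"name": "send_rows", "arguments": {
  "travel": [
    [-0.17,0.1,0],
    [-0.17,0.1,0],
    [-0.17,0.1,0],
    [-0.17,0.1,0],
    [0,0,0]
  ],
  "delta_rot": [
    [0,0,0],
    [0,0,0],
    [0,0,0],
    [0,0,0],
    [0,0,0]
  ],
  "jaw": [0.1,0.1,0.1,0.1,0.1]
}}

```text
clock: 4.88
position: [0.642, -0.2122, 0.02]
ee_rot: [-0.001, 0.966, -0.258, 0.004]
contact_force: [10.6, 5.0, -3.8]
grip_width: 0.0193
grip_force: 41.4
```

```bash
python3 rel.py
```

```text
draw 5.2 lat -5.5 mm  F along 6.7 lat 9.6 z -3.8  yaw -0.522 tz [ 0.007 -0.001 -1.   ] z 0.0200 0.019250423482474143 4.8833
```

>>> {"name": "send_rows", "arguments": {
  "travel": [
    [-0.17,0.1,0],
    [-0.17,0.1,0],
    [-0.17,0.1,0],
    [-0.17,0.1,0],
    [0,0,0],
    [0,0,0]
  ],
  "delta_rot": [
    [0,0,0],
    [0,0,0],
    [0,0,0],
    [0,0,0],
    [0,0,0],
    [0,0,0]
  ],
  "jaw": [0.1,0.1,0.1,0.1,0.1,0.1]
}}

```text
clock: 5.38
position: [0.6349, -0.2083, 0.02]
ee_rot: [-0.001, 0.966, -0.258, 0.003]
contact_force: [9.0, 4.3, -2.5]
grip_width: 0.0193
grip_force: 41.8
```

```bash
python3 rel.py
python3 - <<'E'
from fit import *
cs=[camera('top'),camera('side')]; tiles=[]
s=get_state()
c=cs[1]; K=[-.52,.6857,-.2309]
for dr in (0,.0125):
    u=np.array([np.cos(-.52),np.sin(-.52)]);v=np.array([-u[1],u[0]]); p=[*(np.array([.6857,-.2309])-dr*u-.0055*v*(dr>0)),-.52]
    L=[tuple(np.array(q)/1000 for q in e) for e in box(-60,60,-10,10,8,36)]
    im=cv2.resize(c['color'][:,:,::-1],None,fx=4,fy=4,interpolation=cv2.INTER_CUBIC); draw(c,L,0,p,im); 
    draw(c,KEEP[:12],0,(.6857,-.2309,-.52),im)
    w=(proj(c,np.array([.67,-.22,.02]))[0]*4).astype(int); tiles.append(im[w[1]-200:w[1]+200,w[0]-200:w[0]+200])
cv2.imwrite('pics/p1.png',np.hstack(tiles))
E
```

```text
draw 13.3 lat -5.7 mm  F along 5.7 lat 8.2 z -2.5  yaw -0.522 tz [ 0.006 -0.001 -1.   ] z 0.0200 0.01934940980417292 5.3833
```

View pics/p1.png

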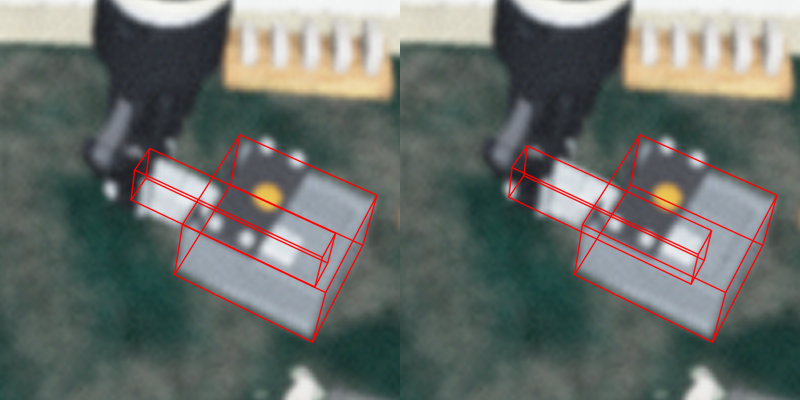

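>>> {"name": "send_rows", "arguments": {
  "travel": [
    [-0.13,0.07,0],
    [-0.13,0.07,0],
    [0.1,0.18,0],
    [0.1,0.18,0],
    [0.1,0.18,0],
    [0.1,0.18,0],
    [0.1,0.18,0],
    [0.05,0.09,0],
    [0,0,0],
    [0,0,0]
  ],
  "delta_rot": [
    [0,0,0],
    [0,0,0],
    [0,0,0],
    [0,0,0],
    [0,0,0],
    [0,0,0],
    [0,0,0],
    [0,0,0],
    [0,0,0],
    [0,0,0]
  ],
  "jaw": [0.1,0.1,0.1,0.1,0.1,0.1,0.1,0.1,0.1,0.1]
}}

```text
clock: 6.32
position: [0.6341, -0.199, 0.0195]
ee_rot: [0.001, 0.966, -0.258, 0.0]
contact_force: [-0.5, -5.6, -0.9]
grip_width: 0.0194
grip_force: 39.1
```

```bash
python3 rel.py
```

```text
draw 18.6 lat 2.1 mm  F along 2.4 lat -5.1 z -0.9  yaw -0.523 tz [-0.    -0.002 -1.   ] z 0.0195 0.01944211397932256 6.3167
```

>>> {"name": "send_rows", "arguments": {
  "travel": [
    [0.13,-0.07,0],
    [0.13,-0.07,0],
    [0.1,0.16,0],
    [0.07,0.13,0],
    [0,0,0],
    [0,0,0]
  ],
  "delta_rot": [
    [0,0,0],
    [0,0,0],
    [0,0,0],
    [0,0,0],
    [0,0,0],
    [0,0,0]
  ],
  "jaw": [0.1,0.1,0.1,0.1,0.1,0.1]
}}

```text
clock: 6.82
position: [0.6362, -0.1966, 0.0195]
ee_rot: [0.001, 0.966, -0.258, -0.002]
contact_force: [-5.7, -3.8, 4.0]
grip_width: 0.0192
grip_force: 39.8
```

```bash
python3 rel.py
```

```text
draw 18.0 lat 5.2 mm  F along -3.1 lat -6.1 z 4.0  yaw -0.523 tz [-0.004 -0.001 -1.   ] z 0.0195 0.01921239280107415 6.8167
```

>>> {"name": "send_rows", "arguments": {
  "travel": [
    [-0.2,0.11,0],
    [-0.2,0.11,0],
    [-0.2,0.11,0],
    [-0.2,0.11,0],
    [0,0,0]
  ],
  "delta_rot": [
    [0,0,0],
    [0,0,0],
    [0,0,0],
    [0,0,0],
    [0,0,0]
  ],
  "jaw": [0.1,0.1,0.1,0.1,0.1]
}}

```text
clock: 7.23
position: [0.6306, -0.1911, 0.0194]
ee_rot: [-0.0, 0.966, -0.258, 0.0]
contact_force: [1.5, -1.7, 0.6]
grip_width: 0.0193
grip_force: 39.9
```

```bash
python3 rel.py
```

```text
draw 25.6 lat 7.2 mm  F along 2.1 lat -0.7 z 0.6  yaw -0.522 tz [ 0.  0. -1.] z 0.0194 0.019314148529013985 7.2333
```

>>> {"name": "send_rows", "arguments": {
  "travel": [
    [-0.22,0.07,0],
    [-0.2,0.08,0],
    [-0.2,0.11,0],
    [-0.13,0.07,0],
    [0,0,0]
  ],
  "delta_rot": [
    [0,0,0],
    [0,0,0],
    [0,0,0],
    [0,0,0],
    [0,0,0]
  ],
  "jaw": [0.1,0.1,0.1,0.1,0.1]
}}

```text
clock: 7.65
position: [0.6229, -0.1875, 0.0194]
ee_rot: [-0.0, 0.966, -0.258, -0.0]
contact_force: [2.7, 0.3, 0.8]
grip_width: 0.0194
grip_force: 39.9
```

```bash
python3 rel.py
```

```text
draw 34.0 lat 6.4 mm  F along 2.2 lat 1.5 z 0.8  yaw -0.522 tz [-0.  0. -1.] z 0.0194 0.01939038398702309 7.65
```

>>> {"name": "send_rows", "arguments": {
  "travel": [
    [0.11,-0.06,0],
    [-0.1,-0.17,0],
    [-0.1,-0.17,0],
    [-0.1,-0.17,0],
    [-0.1,-0.17,0],
    [-0.1,-0.17,0],
    [-0.1,-0.17,0],
    [-0.05,-0.1,0],
    [0,0,0],
    [0,0,0]
  ],
  "delta_rot": [
    [0,0,0],
    [0,0,0],
    [0,0,0],
    [0,0,0],
    [0,0,0],
    [0,0,0],
    [0,0,0],
    [0,0,0],
    [0,0,0],
    [0,0,0]
  ],
  "jaw": [0.1,0.1,0.1,0.1,0.1,0.1,0.1,0.1,0.1,0.1]
}}

```text
clock: 8.48
position: [0.6177, -0.1979, 0.0193]
ee_rot: [-0.001, 0.966, -0.258, -0.001]
contact_force: [2.2, 6.0, 2.9]
grip_width: 0.0195
grip_force: 40.5
```

```bash
python3 rel.py
```

```text
draw 33.4 lat -5.2 mm  F along -1.1 lat 6.3 z 2.9  yaw -0.522 tz [-0.     0.002 -1.   ] z 0.0193 0.019481551188839003 8.4833
```

Pull about 8 mm, trimming toward the left so the lateral offset stays near -5.5.

>>> {"name": "send_rows", "arguments": {
  "travel": [
    [-0.2,0.11,0],
    [-0.2,0.11,0],
    [-0.18,0.14,0],
    [-0.17,0.15,0],
    [-0.2,0.11,0],
    [0,0,0]
  ],
  "delta_rot": [
    [0,0,0],
    [0,0,0],
    [0,0,0],
    [0,0,0],
    [0,0,0],
    [0,0,0]
  ],
  "jaw": [0.1,0.1,0.1,0.1,0.1,0.1]
}}

```text
clock: 8.98
position: [0.6089, -0.1928, 0.0193]
ee_rot: [-0.0, 0.966, -0.258, 0.0]
contact_force: [3.6, 2.2, 0.5]
grip_width: 0.0191
grip_force: 40.1
```

```bash
python3 rel.py
```

```text
draw 43.6 lat -5.1 mm  F along 2.0 lat 3.7 z 0.5  yaw -0.522 tz [ 0.001  0.001 -1.   ] z 0.0193 0.019080670217110584 8.9833
```

>>> {"name": "send_rows", "arguments": {
  "travel": [
    [-0.2,0.11,0],
    [-0.2,0.11,0],
    [-0.16,0.1,0],
    [0,0,0],
    [0.1,0.17,0],
    [0.1,0.17,0],
    [0.1,0.17,0],
    [0.1,0.17,0],
    [0.1,0.17,0],
    [0.1,0.17,0],
    [0,0,0],
    [0,0,0]
  ],
  "delta_rot": [
    [0,0,0],
    [0,0,0],
    [0,0,0],
    [0,0,0],
    [0,0,0],
    [0,0,0],
    [0,0,0],
    [0,0,0],
    [0,0,0],
    [0,0,0],
    [0,0,0],
    [0,0,0]
  ],
  "jaw": [0.1,0.1,0.1,0.1,0.1,0.1,0.1,0.1,0.1,0.1,0.1,0.1]
}}

```text
clock: 9.98
position: [0.6086, -0.1797, 0.0192]
ee_rot: [-0.0, 0.966, -0.258, -0.0]
contact_force: [-0.6, -0.9, 2.1]
grip_width: 0.0191
grip_force: 40.2
```

```bash
python3 rel.py
```

```text
draw 50.4 lat 6.1 mm  F along -0.1 lat -1.1 z 2.1  yaw -0.522 tz [-0.  0. -1.] z 0.0192 0.01909716425091989 9.9833
```

>>> {"name": "send_rows", "arguments": {
  "travel": [
    [-0.22,0.08,0],
    [-0.2,0.11,0],
    [-0.2,0.11,0],
    [-0.2,0.11,0],
    [-0.2,0.11,0],
    [-0.2,0.11,0],
    [-0.2,0.11,0],
    [0,0,0]
  ],
  "delta_rot": [
    [0,0,0],
    [0,0,0],
    [0,0,0],
    [0,0,0],
    [0,0,0],
    [0,0,0],
    [0,0,0],
    [0,0,0]
  ],
  "jaw": [0.1,0.1,0.1,0.1,0.1,0.1,0.1,0.1]
}}

```text
clock: 10.65
position: [0.5933, -0.1724, 0.0192]
ee_rot: [-0.0, 0.966, -0.258, -0.001]
contact_force: [-0.7, 1.4, 1.0]
grip_width: 0.0194
grip_force: 40.1
```

```bash
python3 rel.py
```

```text
draw 67.3 lat 4.9 mm  F along -1.3 lat 0.9 z 1.0  yaw -0.522 tz [-0.002  0.    -1.   ] z 0.0192 0.01942554837849629 10.65
```

>>> {"name": "send_rows", "arguments": {
  "travel": [
    [-0.35,0.2,0],
    [-0.35,0.2,0],
    [-0.35,0.2,0],
    [-0.52,0.3,0],
    [-0.7,0.4,0],
    [-0.52,0.3,0],
    [-0.26,0.15,0],
    [0,0,0]
  ],
  "delta_rot": [
    [0,0,0],
    [0,0,0],
    [0,0,0],
    [0,0,0],
    [0,0,0],
    [0,0,0],
    [0,0,0],
    [0,0,0]
  ],
  "jaw": [0.1,0.1,0.1,0.1,0.1,0.1,0.1,0.1]
}}

```text
clock: 11.32
position: [0.5626, -0.1544, 0.0191]
ee_rot: [-0.0, 0.966, -0.258, -0.001]
contact_force: [-0.0, 0.7, -1.1]
grip_width: 0.0194
grip_force: 39.8
```

```bash
python3 rel.py
python3 - <<'E'
from fit import *
c=camera('side'); im=cv2.resize(c['color'][:,:,::-1],None,fx=4,fy=4,interpolation=cv2.INTER_CUBIC)
w=(proj(c,np.array([.63,-.2,.02]))[0]*4).astype(int); cv2.imwrite('pics/p2.png',im[w[1]-250:w[1]+250,w[0]-300:w[0]+350])
E
```

```text
draw 102.8 lat 5.2 mm  F along -0.4 lat 0.6 z -1.1  yaw -0.522 tz [-0.001  0.001 -1.   ] z 0.0191 0.019416852431060748 11.3167
```

View pics/p2.png

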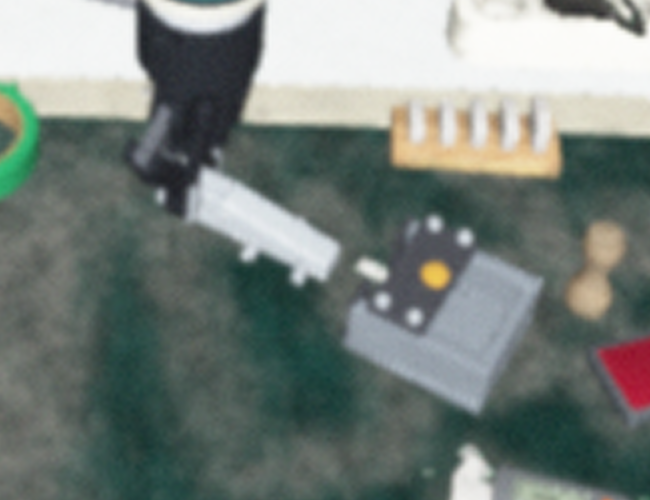

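The wedge is clear of the keeper (nose at (330,255), keeper mouth at (375,270)). Lowering it onto the mat.

>>> {"name": "send_rows", "arguments": {
  "travel": [
    [0,0,-0.3],
    [0,0,-0.3],
    [0,0,-0.15],
    [0,0,0],
    [0,0,0]
  ],
  "delta_rot": [
    [0,0,0],
    [0,0,0],
    [0,0,0],
    [0,0,0],
    [0,0,0]
  ],
  "jaw": [0.1,0.1,0.1,0.1,0.1]
}}

```text
clock: 11.78
position: [0.5641, -0.1553, 0.0115]
ee_rot: [-0.0, 0.966, -0.258, -0.0]
contact_force: [-0.9, -0.6, -0.6]
grip_width: 0.0195
grip_force: 39.8
```

>>> {"name": "send_rows", "arguments": {
  "travel": [
    [0,0,-0.1],
    [0,0,0],
    [0,0,0],
    [0,0,0],
    [0,0,0],
    [0,0,0],
    [0,0,0],
    [0,0,3],
    [0,0,3],
    [0,0,2],
    [0,0,0]
  ],
  "delta_rot": [
    [0,0,0],
    [0,0,0],
    [0,0,0],
    [0,0,0],
    [0,0,0],
    [0,0,0],
    [0,0,0],
    [0,0,0],
    [0,0,0],
    [0,0,0],
    [0,0,0]
  ],
  "jaw": [0.1,0.1,0.3,0.6,0.6,0.6,0.6,0.6,0.6,0.6,0.6]
}}

```text
clock: 12.7
position: [0.567, -0.1563, 0.0949]
ee_rot: [0.0, 0.966, -0.258, 0.004]
contact_force: [0.7, -1.1, 0.5]
grip_width: 0.0513
grip_force: 0.0
```

```bash
python3 rel.py
cat > wfit.py <<'E'
from fit import *
import sys
# tail box, sloped top, nose
c8=lambda x,z:[(x,-10,z),(x,10,z)]
T,B=28,0
W=[((-60,-10,28),(-60,10,28)),((-60,-10,28),(-15,-10,28)),((-60,10,28),(-15,10,28)),((-15,-10,28),(60,-10,14)),((-15,10,28),(60,10,14)),((60,-10,14),(60,10,14)),((-60,-10,0),(-60,-10,28)),((60,-10,0),(60,-10,14)),((60,10,0),(60,10,14)),((-60,10,0),(-60,10,28)),((60,-10,0),(60,10,0)),((-60,-10,0),(-60,10,0))]
for x0,x1,s in [(-9,-2,1),(25,32,1),(8,15,-1),(42,49,-1)]:
    W+=[((x0,s*21,8),(x1,s*21,8)),((x0,s*10,8),(x0,s*21,8)),((x1,s*10,8),(x1,s*21,8)),((x0,s*21,0),(x1,s*21,0)),((x0,s*21,0),(x0,s*21,8))]
W=[tuple(np.array(v)/1000 for v in e) for e in W]
E
python3 - <<'E'
from wfit import *
cs=[camera('top'),camera('side')]; tiles=[]
p0=(.5641+.042*.868,-.1553-.042*.497,-.52)
for k in ([0],[1],[0,1]): p,v=fit([cs[i] for i in k],W,0,p0,(.008,.008,.1)); print(k,np.round(p,4),round(v,1))
for c in cs:
    im=cv2.resize(c['color'][:,:,::-1],None,fx=4,fy=4,interpolation=cv2.INTER_CUBIC); raw=im.copy(); draw(c,W,0,p,im)
    u=(proj(c,np.array([p[0],p[1],.02]))[0]*4).astype(int)
    tiles.append(np.vstack([i[u[1]-150:u[1]+150,u[0]-200:u[0]+200] for i in (raw,im)]))
cv2.imwrite('pics/wf.png',np.hstack(tiles))
E
```

```text
draw 98.1 lat 5.7 mm  F along 1.2 lat -0.6 z 0.5  yaw -0.522 tz [ 0.007 -0.003 -1.   ] z 0.0949 0.051264874828642226 12.7
[0] [ 0.6081 -0.1831 -0.4379] -53.2
[1] [ 0.6008 -0.1722 -0.5956] -108.7
[0, 1] [ 0.597  -0.1708 -0.4531] -148.3
```

View pics/wf.png

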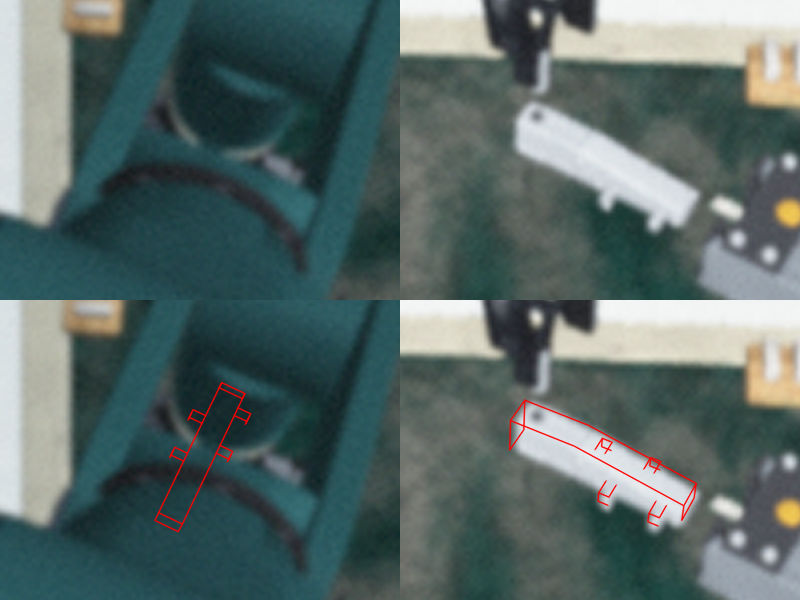

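```bash
cat >> wfit.py <<'E'
V=[((-60,-10,28),(-60,10,28)),((-60,-10,28),(-15,-10,28)),((-60,10,28),(-15,10,28)),((-15,-10,28),(60,-10,14)),((-15,10,28),(60,10,14)),((60,-10,14),(60,10,14)),((-60,-10,0),(-60,-10,28)),((60,-10,0),(60,-10,14)),((60,10,0),(60,10,14)),((60,-10,0),(60,10,0)),((-60,-10,0),(8,-10,0)),((15,-10,0),(42,-10,0))]
for x0,x1,s in [(8,15,-1),(42,49,-1)]:
    V+=[((x0,s*21,8),(x1,s*21,8)),((x0,s*10,8),(x0,s*21,8)),((x1,s*10,8),(x1,s*21,8)),((x0,s*21,0),(x1,s*21,0)),((x0,s*21,0),(x0,s*21,8))]
V=[tuple(np.array(v)/1000 for v in e) for e in V]
E
python3 - <<'E'
from wfit import *
c=camera('side')
p0=(.5641+.042*.868,-.1553-.042*.497,-.52)
for r in [(.006,.006,.05),(.012,.012,.15)]: p,v=fit([c],V,0,p0,r); print(np.round(p,4),round(v,1))
for t in ['wedge','wedge_waist','wedge_tail','wedge_lugs']: print(t,[np.round(d['point'],3).tolist() for d in spot_point('side',t)])
im=cv2.resize(c['color'][:,:,::-1],None,fx=4,fy=4,interpolation=cv2.INTER_CUBIC); raw=im.copy(); draw(c,V,0,p,im)
u=(proj(c,np.array([p[0],p[1],.02]))[0]*4).astype(int)
cv2.imwrite('pics/wf2.png',np.hstack([i[u[1]-150:u[1]+150,u[0]-200:u[0]+200] for i in (raw,im)]))
E
```

```text
[ 0.5973 -0.1773 -0.5302] -113.4
[ 0.5974 -0.1773 -0.5334] -113.4
wedge [[0.597, -0.175, 0.0], [0.394, -0.429, 0.003], [0.39, 0.169, -0.004]]
wedge_waist [[0.394, -0.42, 0.014], [0.602, -0.18, 0.016]]
wedge_tail [[0.562, -0.156, 0.012], [0.43, -0.45, 0.013]]
wedge_lugs [[0.38, -0.414, 0.011], [0.613, -0.183, 0.002], [0.546, 0.063, -0.003]]
```

View pics/wf2.png

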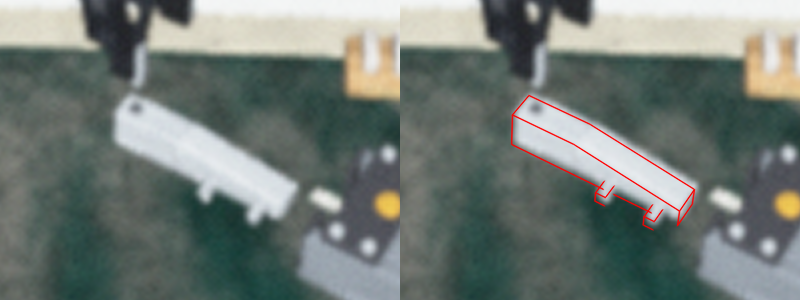

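>>> {"name": "send_rows", "arguments": {
  "travel": [
    [1.2,-0.75,0],
    [1.2,-0.76,0],
    [1.18,-0.76,-1],
    [0,0,-1],
    [0,0,-1],
    [0,0,0],
    [0,0,0]
  ],
  "delta_rot": [
    [0,0,0],
    [0,0,0],
    [0,0,0],
    [0,0,0],
    [0,0,0],
    [0,0,0],
    [0,0,0]
  ],
  "jaw": [0.6,0.6,0.6,0.6,0.6,0.6,0.6]
}}

```text
clock: 13.63
position: [0.5975, -0.1768, 0.0591]
ee_rot: [-0.0, 0.966, -0.258, -0.002]
contact_force: [-1.1, -0.4, 0.3]
grip_width: 0.0511
grip_force: 0.0
```

>>> {"name": "send_rows", "arguments": {
  "travel": [
    [0.53,-0.22,-1],
    [0,0,-1],
    [0,0,-1],
    [0,0,-0.7],
    [0,0,-0.4],
    [0,0,0],
    [0,0,0]
  ],
  "delta_rot": [
    [0,0,0],
    [0,0,0],
    [0,0,0],
    [0,0,0],
    [0,0,0],
    [0,0,0],
    [0,0,0]
  ],
  "jaw": [0.6,0.6,0.6,0.6,0.6,0.6,0.6]
}}

```text
clock: 14.22
position: [0.6048, -0.18, 0.0194]
ee_rot: [-0.0, 0.966, -0.258, -0.0]
contact_force: [-0.3, 0.2, -0.2]
grip_width: 0.0512
grip_force: 0.0
```

>>> {"name": "send_rows", "arguments": {
  "travel": [
    [0,0,0],
    [0,0,0],
    [0,0,0],
    [0,0,0],
    [0,0,0],
    [0,0,0]
  ],
  "delta_rot": [
    [0,0,0],
    [0,0,0],
    [0,0,0],
    [0,0,0],
    [0,0,0],
    [0,0,0]
  ],
  "jaw": [0.4,0.2,0.1,0.1,0.1,0.1],
  "squeeze": 50
}}

```text
clock: 14.72
position: [0.6057, -0.1803, 0.0205]
ee_rot: [0.0, 0.966, -0.258, 0.001]
contact_force: [0.1, 1.4, 6.5]
grip_width: 0.0183
grip_force: 50.0
```

>>> {"name": "send_rows", "arguments": {
  "travel": [
    [0,0,1],
    [0,0,3],
    [0,0,3],
    [0,0,3],
    [0.07,2,0],
    [0.07,3,0],
    [0.07,3,0],
    [0.07,3,0],
    [0.07,3,0],
    [0.07,3,0],
    [0.07,3,0],
    [0.07,3,0],
    [0.07,3,0],
    [0.07,3,0],
    [0.07,3,0],
    [0.07,3,0],
    [0.05,3,0],
    [0.04,3,0],
    [0,1,0],
    [0,0,0]
  ],
  "delta_rot": [
    [0,0,0],
    [0,0,0],
    [0,0,0],
    [0,0,0],
    [0,0,0.013],
    [0,0,0.013],
    [0,0,0.013],
    [0,0,0.013],
    [0,0,0.013],
    [0,0,0.013],
    [0,0,0.013],
    [0,0,0.013],
    [0,0,0.013],
    [0,0,0.013],
    [0,0,0.013],
    [0,0,0.013],
    [0,0,0.013],
    [0,0,0.013],
    [0,0,0.008],
    [0,0,0]
  ],
  "jaw": [0.1,0.1,0.1,0.1,0.1,0.1,0.1,0.1,0.1,0.1,0.1,0.1,0.1,0.1,0.1,0.1,0.1,0.1,0.1,0.1]
}}

```text
clock: 16.38
position: [0.6139, 0.2426, 0.1199]
ee_rot: [-0.0, 0.987, -0.164, -0.0]
contact_force: [1.0, -0.2, -1.0]
grip_width: 0.0185
grip_force: 49.3
```

Run:
```python
from wfit import *
s=get_state(); m=rot(s['ee_rot']).as_matrix(); y=np.arctan2(m[1,0],m[0,0]); print(np.round(s['position'],4),round(y,4),np.round(m[:,2],4),s['contact_force'],s['grip_width'])
c=camera('side')
for t in ['cradle_empty','cradle_empty_mouth','wedge','wedge_tail','wedge_waist']: print(t,[(np.round(d['point'],3).tolist(),round(d['conf'],2)) for d in spot_point('side',t)])
z=s['position'][2]-.0195
for r in (.006,.012):
  p,v=fit([c],V,z,(s['position'][0]-.007*np.cos(y),s['position'][1]-.007*np.sin(y),y),(r,r,.08)); print('wedge',np.round(p,4),v)
im=cv2.resize(c['color'][:,:,::-1],None,fx=4,fy=4,interpolation=cv2.INTER_CUBIC); draw(c,V,z,p,im); draw(c,CRAD,-.006,(.556,.2595,-.335),im)
u=(proj(c,np.array([.57,.25,.05]))[0]*4).astype(int); o=c['color'][:,:,::-1]; cv2.imwrite('pics/c1.png',im[max(0,u[1]-300):u[1]+300,u[0]-400:u[0]+400])
```

```text
[0.6139 0.2426 0.1199] -0.3288 [ 1.e-04  8.e-04 -1.e+00] [ 0.95810704 -0.16632633 -0.9885247 ] 0.018537488646255863
cradle_empty [([0.555, 0.263, -0.01], 0.7)]
cradle_empty_mouth [([0.53, 0.269, 0.002], 0.58), ([0.686, -0.228, -0.0], 0.55)]
wedge [([0.393, -0.433, 0.003], 0.72), ([0.605, 0.245, 0.099], 0.65)]
wedge_tail [([0.429, -0.452, 0.013], 0.89), ([0.39, 0.168, -0.004], 0.55)]
wedge_waist [([0.394, -0.422, 0.014], 0.85), ([0.612, 0.243, 0.116], 0.73)]
wedge [ 0.6039  0.2462 -0.595 ] -115.16710662841797
wedge [ 0.6039  0.2462 -0.5951] -115.178466796875
```

View pics/c1.png

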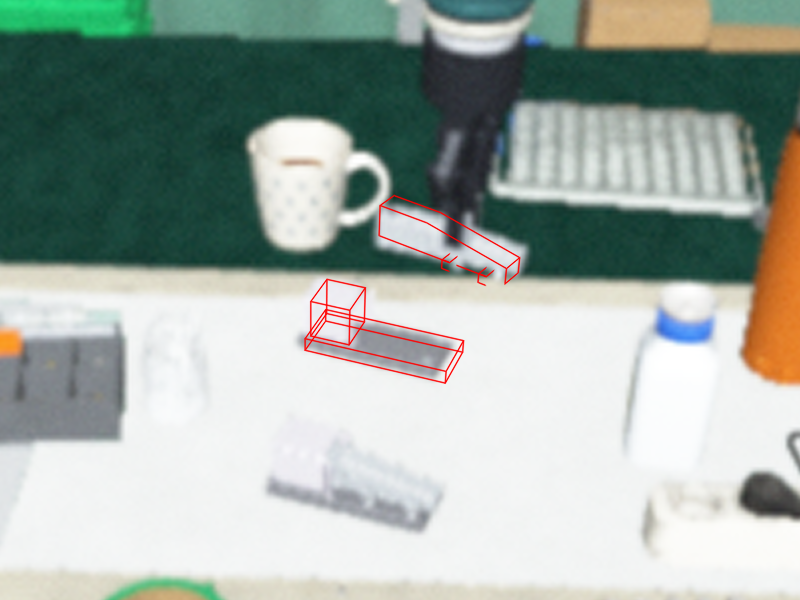

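>>> {"name": "send_rows", "arguments": {
  "travel": [
    [-0.13,-0.38,-1],
    [0,0,-2],
    [0,0,-2],
    [0,0,-2],
    [0,0,-1],
    [0,0,-0.6],
    [0,0,-0.3],
    [0,0,0],
    [0,0,0]
  ],
  "delta_rot": [
    [0,0,-0.006],
    [0,0,0],
    [0,0,0],
    [0,0,0],
    [0,0,0],
    [0,0,0],
    [0,0,0],
    [0,0,0],
    [0,0,0]
  ],
  "jaw": [0.1,0.1,0.1,0.1,0.1,0.1,0.1,0.1,0.1]
}}

```text
clock: 17.43
position: [0.6138, 0.2362, 0.0315]
ee_rot: [-0.0, 0.986, -0.168, 0.001]
contact_force: [0.3, 0.4, -1.0]
grip_width: 0.0186
grip_force: 49.3
```

```bash
cat > crel.py <<'E'
from h import *
s=get_state(); u=np.array([np.cos(-.335),np.sin(-.335)]); v=np.array([-u[1],u[0]])
d=s['position'][:2]-np.array([.5553,.2587]); f=s['contact_force'][:2]
m=rot(s['ee_rot']).as_matrix()
print('along %.1f lat %.1f mm  F along %.1f lat %.1f z %.1f  yaw %.3f tz %s z %.4f'%((d@u)*1e3-7.5,d@v*1e3,f@u,f@v,s['contact_force'][2],np.arctan2(m[1,0],m[0,0]),np.round(m[:,2],3),s['position'][2]), s['grip_width'],s['clock'])
E
python3 crel.py
```

```text
along 55.2 lat -2.1 mm  F along 0.1 lat 0.5 z -1.0  yaw -0.338 tz [ 0.001  0.    -1.   ] z 0.0315 0.01857742803046446 17.4333
```

>>> {"name": "send_rows", "arguments": {
  "travel": [
    [0.06,0.16,-0.15],
    [0,0,-0.15],
    [-0.3,0.1,0],
    [-0.38,0.13,0],
    [-0.38,0.13,0],
    [-0.38,0.13,0],
    [0,0,0]
  ],
  "delta_rot": [
    [0,0,0],
    [0,0,0],
    [0,0,0],
    [0,0,0],
    [0,0,0],
    [0,0,0],
    [0,0,0]
  ],
  "jaw": [0.1,0.1,0.1,0.1,0.1,0.1,0.1]
}}

```text
clock: 18.02
position: [0.5978, 0.2429, 0.0277]
ee_rot: [0.0, 0.986, -0.168, -0.001]
contact_force: [0.0, 0.1, -2.3]
grip_width: 0.0188
grip_force: 49.3
```

```bash
python3 crel.py
python3 - <<'E'
from wfit import *
s=get_state(); m=rot(s['ee_rot']).as_matrix(); y=np.arctan2(m[1,0],m[0,0]); P=s['position']
c=camera('side'); im=cv2.resize(c['color'][:,:,::-1],None,fx=6,fy=6,interpolation=cv2.INTER_CUBIC)
u=(proj(c,np.array([.58,.25,.02]))[0]*6).astype(int); cv2.imwrite('pics/c2.png',im[u[1]-300:u[1]+200,u[0]-350:u[0]+350])
E
```

```text
along 37.9 lat -0.9 mm  F along -0.0 lat 0.1 z -2.3  yaw -0.338 tz [-0.001 -0.    -1.   ] z 0.0277 0.018775645041757227 18.0167
```

View pics/c2.png

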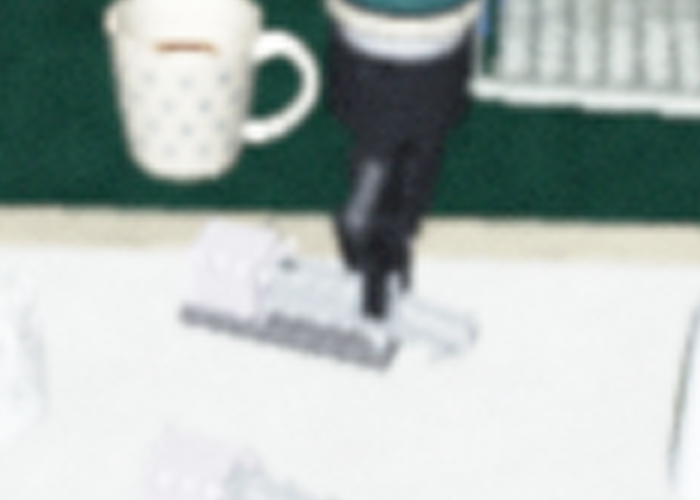

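The wedge's tail is at the pocket mouth (around (275,280)) and lined up with it, with no contact forces. Sliding it in.

>>> {"name": "send_rows", "arguments": {
  "travel": [
    [-0.27,0.15,0],
    [-0.28,0.1,0],
    [-0.28,0.1,0],
    [-0.28,0.1,0],
    [-0.28,0.1,0],
    [-0.28,0.1,0],
    [-0.28,0.1,0],
    [0,0,0]
  ],
  "delta_rot": [
    [0,0,0],
    [0,0,0],
    [0,0,0],
    [0,0,0],
    [0,0,0],
    [0,0,0],
    [0,0,0],
    [0,0,0]
  ],
  "jaw": [0.1,0.1,0.1,0.1,0.1,0.1,0.1,0.1]
}}

```text
clock: 18.73
position: [0.5789, 0.2502, 0.0277]
ee_rot: [0.0, 0.986, -0.168, -0.0]
contact_force: [-0.2, 0.3, -1.5]
grip_width: 0.0186
grip_force: 49.3
```

```bash
python3 crel.py
```

```text
along 17.6 lat -0.2 mm  F along -0.3 lat 0.2 z -1.5  yaw -0.338 tz [-0.001 -0.    -1.   ] z 0.0277 0.01855938752437012 18.7333
```

>>> {"name": "send_rows", "arguments": {
  "travel": [
    [-0.28,0.1,0],
    [-0.28,0.1,0],
    [-0.28,0.1,0],
    [-0.28,0.1,0],
    [-0.14,0.05,0],
    [-0.14,0.05,0],
    [0,0,0]
  ],
  "delta_rot": [
    [0,0,0],
    [0,0,0],
    [0,0,0],
    [0,0,0],
    [0,0,0],
    [0,0,0],
    [0,0,0]
  ],
  "jaw": [0.1,0.1,0.1,0.1,0.1,0.1,0.1]
}}

```text
clock: 19.32
position: [0.5654, 0.2552, 0.0277]
ee_rot: [0.0, 0.986, -0.168, -0.0]
contact_force: [-0.6, 0.2, -0.5]
grip_width: 0.0188
grip_force: 49.3
```

```bash
python3 crel.py
```

```text
along 3.2 lat 0.0 mm  F along -0.7 lat -0.1 z -0.5  yaw -0.338 tz [-0.  0. -1.] z 0.0277 0.018780560673898977 19.3167
```

>>> {"name": "send_rows", "arguments": {
  "travel": [
    [-0.14,0.05,0],
    [-0.14,0.05,0],
    [-0.14,0.05,0],
    [-0.14,0.05,0],
    [0,0,0]
  ],
  "delta_rot": [
    [0,0,0],
    [0,0,0],
    [0,0,0],
    [0,0,0],
    [0,0,0]
  ],
  "jaw": [0.1,0.1,0.1,0.1,0.1]
}}

```text
clock: 19.73
position: [0.5628, 0.2566, 0.0284]
ee_rot: [-0.0, 0.986, -0.168, 0.002]
contact_force: [6.0, -3.4, -2.6]
grip_width: 0.0186
grip_force: 49.2
```

```bash
python3 crel.py
```

```text
along 0.2 lat 0.5 mm  F along 6.8 lat -1.3 z -2.6  yaw -0.337 tz [ 0.005 -0.001 -1.   ] z 0.0284 0.018626000695225808 19.7333
```

>>> {"name": "send_rows", "arguments": {
  "travel": [
    [-0.14,0.05,0],
    [0,0,-0.1],
    [0,0,-0.1],
    [0,0,0],
    [0,0,0]
  ],
  "delta_rot": [
    [0,0,0],
    [0,0,0],
    [0,0,0],
    [0,0,0],
    [0,0,0]
  ],
  "jaw": [0.1,0.1,0.1,0.1,0.1]
}}

```text
clock: 20.15
position: [0.5628, 0.257, 0.0271]
ee_rot: [-0.001, 0.986, -0.168, 0.004]
contact_force: [7.2, -5.0, 1.6]
grip_width: 0.0183
grip_force: 49.7
```

```bash
python3 crel.py
```

```text
along 0.2 lat 0.9 mm  F along 8.4 lat -2.4 z 1.6  yaw -0.337 tz [ 0.007 -0.    -1.   ] z 0.0271 0.01834883007840539 20.15
```

>>> {"name": "send_rows", "arguments": {
  "travel": [
    [0.1,-0.03,0],
    [0,0,0],
    [0,0,0],
    [0,0,0],
    [0,0,0],
    [0,0,2],
    [0,0,3],
    [0,0,4],
    [0,0,4],
    [0,0,4],
    [0,-3,2],
    [0,-4,0],
    [0,-4,0],
    [0,-4,0],
    [0,-4,0],
    [0,-4,0],
    [0,-4,0],
    [0,0,0]
  ],
  "delta_rot": [
    [0,0,0],
    [0,0,0],
    [0,0,0],
    [0,0,0],
    [0,0,0],
    [0,0,0],
    [0,0,0],
    [0,0,0],
    [0,0,0],
    [0,0,0],
    [0,0,0],
    [0,0,0],
    [0,0,0],
    [0,0,0],
    [0,0,0],
    [0,0,0],
    [0,0,0],
    [0,0,0]
  ],
  "jaw": [0.1,0.3,0.55,0.55,0.55,0.55,0.55,0.55,0.55,0.55,0.55,0.55,0.55,0.55,0.55,0.55,0.55,0.55]
}}

```text
clock: 21.65
position: [0.5597, -0.0191, 0.2158]
ee_rot: [0.002, 0.985, -0.17, 0.0]
contact_force: [0.3, 1.0, -0.4]
grip_width: 0.0472
grip_force: 0.0
```

Run:
```python
from wfit import *
for n in ('top','side'):
    c=camera(n)
    for t in ['wedge','wedge_lugs','wedge_waist','spare_wedge','cradle_empty','cradle_full']: print(n,t,[(np.round(d['point'],3).tolist(),round(d['conf'],2)) for d in spot_point(n,t)])
    for q in [(.5553,.2587,-.335),(.543,.0655,-.3)]: p,v=fit([c],V if n=='side' else W,.006,q,(.01,.01,.1)); print(n,np.round(p,4),round(v,1))
```

```text
top wedge [([0.396, -0.426, -0.0], 0.85), ([0.558, 0.257, 0.005], 0.56)]
top wedge_lugs [([0.573, 0.251, 0.017], 0.81)]
top wedge_waist [([0.393, -0.423, 0.014], 0.79), ([0.559, 0.251, 0.019], 0.53)]
top spare_wedge [([0.541, 0.066, 0.003], 0.64)]
top cradle_empty [([0.558, 0.26, -0.005], 0.57)]
top cradle_full [([0.541, 0.063, -0.008], 0.6), ([0.558, 0.252, 0.021], 0.59), ([0.414, -0.104, -0.004], 0.32)]
top [ 0.5545  0.2621 -0.28  ] -86.4
top [ 0.5543  0.0597 -0.3588] -70.0
side wedge [([0.394, -0.43, 0.002], 0.73), ([0.555, 0.259, 0.006], 0.55)]
side wedge_lugs [([0.379, -0.414, 0.007], 0.74), ([0.516, 0.274, 0.022], 0.71), ([0.57, 0.251, 0.012], 0.66)]
side wedge_waist [([0.494, 0.438, 0.001], 0.71), ([0.559, 0.258, 0.022], 0.67), ([0.395, -0.423, 0.015], 0.66)]
side spare_wedge [([0.543, 0.064, 0.008], 0.6)]
side cradle_empty [([0.555, 0.261, -0.009], 0.9), ([0.672, -0.22, 0.006], 0.35)]
side cradle_full [([0.544, 0.063, -0.004], 0.76)]
side [ 0.5447  0.3113 -1.0437] -95.9
side [ 0.5443  0.0601 -0.1674] -68.9
```

The networks put the wedge origin at (0.556, 0.258, 0.006), level with the cradle's origin. The stop was felt at that spot, and the spare hasn't moved. Handing in.

```bash
python3 -c "
from rig import *
print(sign_off())"
```

```text
the job is handed in; nothing more can be done
None
```

I eased the wedge out of the keeper with alternating small pulls, laid it flat on the mat and released it, then slid it tail first against the stop in the empty cradle; the spare did not move, the other bystanders were not re-measured, and the job is handed in at about 22 s.

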